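# Pack the masking and sanding kit

### The arm

A 7-joint arm with a two-finger parallel gripper is mounted at the origin on a cart in front of the work surface, level with it; the furniture and walls round the work are solid. World frame = base frame: x ahead of the robot, y to its left, z up, the work surface at z = 0. Lengths are in m, angles in rad, forces in N, time in s.
With the tool pointing down it reaches from about 0.35 to 0.9 m from the base axis. Payload 8.1 kg.
Tool frame: the origin (TCP) lies midway between the tips of the shut fingers; the grasp point (between the pads) lies arm.grip_point_offset behind it (arm.grip_point_offset is the distance from the TCP to the grasp point, in m); y points along the fingers, z is the direction in which the jaws open and shut, and the axes are right-handed (so a half turn about y gives the same grasp; the last joint's range is limited). The gripper opens to 92 mm and grips with 3 to 60 N. Pads are 19 mm wide; open, the fingers measure 130 mm over their backs; the gripper's body (75 mm by 190 mm) begins 47 mm behind the grasp point.
Start: joints at [1.128, 0.434, 0.025, 1.573, -0.012, 1.134, -0.075], TCP at [0.208, -0.589, 0.227] pointing down, gripper open.
Joint ranges: [-2.62, 2.62], [-0.44, 2.09], [-1.27, 1.32], [0.08, 2.57], [-1.32, 4.46], [0.12, 2], [-2.74, 2.74]. Speed limits (rad/s): [2.22, 2.22, 3.01, 3.01, 3.14, 3.14, 3.14].

### API

Orientations are given as a rotation vector (axis times angle).
In Python, from cell import arm, get_image, camera_info gives the robot as it stands.
- The arm moves only by the tool carry_out, never from a script. Its argument "steps" is one flat list of numbers, 5 for each row, row after row: the opening, from 0 (shut) to 1 (fully open), then the shift along the world's x, y, z in units of 0.1 m (1.0 is 0.1 m), then the turn about the world's z in units of 45 degrees (1.0 is 45 degrees). In form: [hand, dx, dy, dz, spin, hand, dx, dy, dz, spin, ...]. A call has 1 to 12 rows; each row is the pose to reach, as a shift and turn from the pose commanded when the call began; what a row does not reach only later rows make up. A row lasts 1/10 s, in which the tool goes at most 50 mm and 8.59 degrees, less where a joint would pass 70% of its speed; a pose out of reach is approached as far as the arm can. A call with a number of a shift or a turn outside -1 to 1 is refused whole. A call with a gripper value outside its range is refused whole. The fingers move at their own pace and stop on an object; "grip_force" is the grip in N (left out, the last holds). Time passes only in rows, so rows that repeat a pose let the fingers close. It gives the time, the measured TCP pose, the force and the opening at its end, in the units of the state.
- arm.observe(): the state, without advancing time (a new reading comes with each control period).
- get_image(name): name is "scene" or "top" or "wrist"; returns (picture, depth): 480x640x3 uint8, red, green, blue; 480x640 float32, m along the optical axis (not along the pixel's ray), 0 where there is no reading.
- camera_info(name): a dict with "fovy" (degrees; the focal length in pixels is half the picture's height over the tangent of half this angle, whatever the lens; pixels are square), "cx", "cy" (the principal point, pixels), "dist_coeffs" ([k1, k2, p1, p2, k3] as OpenCV has them; the pictures are not rectified), "R" (3x3) and "t" (3): a world point X has camera coordinates R X + t; the wrist camera has in their place "tool_from_camera" (4x4, takes a point from camera to tool coordinates, whose origin is the TCP and whose axes are the tool frame's). Camera axes: x right, y down, z forward; pixel columns grow to the right and rows downward; lengths in m; the calibration is good to about 2 mm. A picture is of the moment at which its call begins: read the wrist's pose just before it. camera_info takes no time and is no camera call.
- arm.sign_off(): hands the job in, once; it reports no verdict.
The state is a dict: "clock": time; "joints": joint angles; "dq": joint speeds; "joint_efforts": joint torques, N m; "position": TCP position; "ee_rot": TCP orientation; "force": force on the tool from outside, world axes, zero at the start; "ft_torque": the same for the moment, N m; "width": opening from 0.0 (shut) to 1.0 (fully open).
Only numpy, scipy, OpenCV 4.12 (cv2) and the standard library are available. Lean on these libraries where they do the work, as an engineer would, in place of code of your own. Each camera call takes 0.05 s, during which the arm holds its last target. There are 200 camera calls.

### The job

Pack the carrying tray for the next masking and sanding job: lay the wide roll of masking tape flat in the round nest, the cork sanding block flat in the oblong nest and the fat marker pen in its V-shaped cradle, each fully down in its place. Leave the small black tape roll, the wooden offcut and the pencil lying where they are, since they do not belong to the kit.

Things in the scene. Friction and masses are not known exactly. Their poses are not given: they have to be found in the camera images.
- masking_tape: The wide roll of cream paper masking tape, a flat ring lying on its side: outside diameter 96 mm, hole about 70 mm, so a wall about 13 mm thick; 24 mm high. 0.11 kg. Too wide to grip across; pinch its wall. Origin at the centre of its underside, z up.
- sanding_block: Tan cork sanding block, oblong, 66 (x) x 112 (y) x 28 (z) mm, 0.08 kg, lying flat. Origin at the centre of its underside.
- marker_pen: Fat capped marker pen, a round rod 112 mm long and 17 mm thick, lying down; its length is its own y axis (x and z turn as it rolls). 0.02 kg. The origin lies on its skin: use marker_mid for where it is.
- marker_mid (a point): The point on the marker pen's centre line, halfway along it; 8.5 mm above what it lies on. Same axes as the pen.
- round_nest: Round nest for the masking tape: four curved stops, 8 mm high, round a clear circle 112 mm across, open at the x and y sides for fingers. Insert with wooden stops on a grey plate, fixed in the black tray (fixed; 376 x 158 mm, rim 14 mm high). The plate: 116 (x) x 142 (y) x 4 mm; origin: centre of its underside, 6 mm above the worktop; z up. The roll lies on the plate. The three inserts stand in a row along x, 120 mm apart, in any order.
- oblong_nest: Oblong nest for the sanding block: four L-shaped corner stops, 8 mm high, round a clear oblong 84 (x) x 130 (y) mm, open between for fingers (60 mm on the long sides). Insert with wooden stops on a grey plate, fixed in the black tray (fixed; 376 x 158 mm, rim 14 mm high). The plate: 116 (x) x 142 (y) x 4 mm; origin: centre of its underside, 6 mm above the worktop; z up. The block lies on the plate, length along y.
- pen_cradle: Pen cradle: two V saddles 64 mm apart (V mouth 33 mm wide, tops 15 mm above the origin), open between for fingers; stops beyond the ends, 134 mm apart. Insert with wooden stops on a grey plate, fixed in the black tray (fixed; 376 x 158 mm, rim 14 mm high). The plate: 116 (x) x 142 (y) x 4 mm; origin: centre of its underside, 6 mm above the worktop; z up. The seated pen lies along y, centre line 14.4 mm above the origin.
- black_tape: Look-alike, not part of the kit: the small roll of black tape, a ring 64 mm across and 19 mm high. Origin at the centre of its underside.
- offcut_b: Look-alike, not part of the kit: a brown wooden offcut, a thin block 95 (x) x 60 (y) x 19 (z) mm. Origin at the centre of its underside.
- pencil: Look-alike, not part of the kit: a thin pencil, 168 mm long (along y) and 8 mm thick. Origin on its skin, halfway along.

How it is judged:
At the end, for the whole second after the job is handed in: Tape flat on the round nest's plate (centres within 12 mm), block flat on the oblong nest's plate (15 mm, 0.2 rad), pen down in both saddles (15 mm, 0.15 rad, centre line 11 to 17.5 mm over the cradle's origin), all at rest; black tape, offcut and pencil within 20 mm of their starts (horizontal distance between masking_tape and round_nest below 0.012 m and z of masking_tape in the frame of round_nest between 0.001 and 0.009 m and angle between each of masking_tape, sanding_block's own z axis and vertical below 0.1 rad and horizontal distance between sanding_block and oblong_nest below 0.015 m and z of sanding_block in the frame of oblong_nest between 0.001 and 0.009 m and angle between the y axis of sanding_block and the y axis of oblong_nest, either way round below 0.2 rad and horizontal distance between marker_mid and pen_cradle below 0.015 m and z of marker_mid in the frame of pen_cradle between 0.011 and 0.0175 m and angle between the y axis of marker_pen and the y axis of pen_cradle, either way round below 0.15 rad and linear speed of each of masking_tape, sanding_block, marker_pen below 0.02 m/s and distance of each of black_tape, offcut_b, pencil from where it was at the start of the episode below 0.02 m); the robot touches nothing.
It fails at once if A look-alike (black tape, offcut or pencil) is moved by more than 20 mm (distance of any of black_tape, offcut_b, pencil from where it was at the start of the episode above 0.02 m).
It also fails if it takes over 104 s, if anything falls off the work surface, if the arm or the gripper's body presses on something with over 40 N, if the wrist force passes 120 N, or if a joint passes its speed limit or range.

## Working session

There is one attempt and no reset: what is moved stays moved. The work goes in short steps, Python scripts to look and compute and a tool call to move; the robot and the scene stay as the last step left them, time stands still between calls to the robot, and variables do not carry over. Pictures are saved under pics/ and viewed, about 12 in all and at most 16, crops included, and the job is handed in when it is done.

Besides the shell and the picture viewer there is one more tool, called in YAML: its name, and indented under it one key for each argument. carry_out: Moves the arm, as the interface text tells. Shifts and turns lie within -1 to 1; 1 stands for 0.1 m of shift or 45 degrees of turn. Its arguments: {"type":"object","properties":{"steps":{"type":"array","items":{"type":"number"}},"grip_force":{"type":"number"}},"required":["steps"]}

```bash
ls; mkdir -p pics
cat > h.py <<'E'
import numpy as np, cv2
from cell import arm, get_image, camera_info
from scipy.spatial.transform import Rotation as Rn
def snap(name):
    s=arm.observe(); im,d=get_image(name); c=camera_info(name)
    f=240/np.tan(np.radians(c["fovy"])/2)
    K=np.array([[f,0,c["cx"]],[0,f,c["cy"]],[0,0,1.]])
    if name=="wrist":
        T=np.eye(4);T[:3,:3]=Rn.from_rotvec(s["ee_rot"]).as_matrix();T[:3,3]=s["position"]
        T=T@np.array(c["tool_from_camera"])
    else:
        T=np.eye(4);T[:3,:3]=np.array(c["R"]);T[:3,3]=c["t"];T=np.linalg.inv(T)
    return im,d,K,np.array(c["dist_coeffs"],float),T,s
def save(p,im): cv2.imwrite("pics/"+p,cv2.cvtColor(im,cv2.COLOR_RGB2BGR))
def ray(uv,K,D,T):
    n=cv2.undistortPoints(np.array(uv,float).reshape(-1,1,2),K,D).reshape(-1,2)
    return np.c_[n,np.ones(len(n))]@T[:3,:3].T, T[:3,3]
def at_z(uv,z,K,D,T):
    r,o=ray(uv,K,D,T); return o+r*((z-o[2])/r[:,2])[:,None]
def with_d(uv,d,K,D,T):
    r,o=ray(uv,K,D,T); return o+r*np.array([d[int(v),int(u)] for u,v in uv])[:,None]
def cloud(d,K,D,T):
    v,u=np.mgrid[0:480,0:640]; r,o=ray(np.c_[u.ravel(),v.ravel()],K,D,T)
    return (o+r*d.ravel()[:,None]).reshape(480,640,3)
E
python3 - <<'E'
from h import *
im,d,K,D,T,s=snap("top"); save("top1.png",im); np.savez("top1.npz",im=im,d=d,K=K,D=D,T=T)
print(s); print(T,K,D); print(camera_info("wrist")["tool_from_camera"], arm.grip_point_offset)
E
```

```text
pics
{'clock': 0.0, 'joints': array([ 1.12841029,  0.43521641,  0.02497807,  1.57411342, -0.0115784 ,
        1.13400156, -0.0750658 ]), 'dq': array([ 0.00143806, -0.00018191,  0.00050884,  0.00032818, -0.00033452,
        0.00113113,  0.00042765]), 'joint_efforts': array([-3.73687344e-04, -6.67853165e+01,  9.84773263e-01, -3.14456999e+01,
       -6.05644402e-02,  4.29920037e-02,  1.64664098e-04]), 'position': array([ 0.2080647 , -0.58879684,  0.22594282]), 'ee_rot': array([-0.34989213,  2.03880902, -2.03563698]), 'force': array([-0.50544856, -0.16989488, -0.2133221 ]), 'ft_torque': array([0.0107086 , 0.01569899, 0.00328613]), 'width': 0.9995190040459255}
[[ 0.01993088 -0.98050706  0.19547037  0.29710791]
 [-0.99967452 -0.01642956  0.01951747 -0.116296  ]
 [-0.01592552 -0.19579575 -0.98051538  1.23788416]
 [ 0.          0.          0.          1.        ]] [[505.68325937   0.         317.0018927 ]
 [  0.         505.68325937 241.14130576]
 [  0.           0.           1.        ]] [0.02062404 0.         0.         0.         0.        ]
[[ 8.01142664e-04  9.67371333e-01  2.53361526e-01 -6.79828645e-02]
 [ 1.62515413e-04 -2.53361730e-01  9.67371597e-01 -1.57671195e-01]
 [ 9.99999666e-01 -7.33827506e-04 -3.60191643e-04  3.97142264e-04]
 [ 0.00000000e+00  0.00000000e+00  0.00000000e+00  1.00000000e+00]] 0.0188
```

View pics/top1.png

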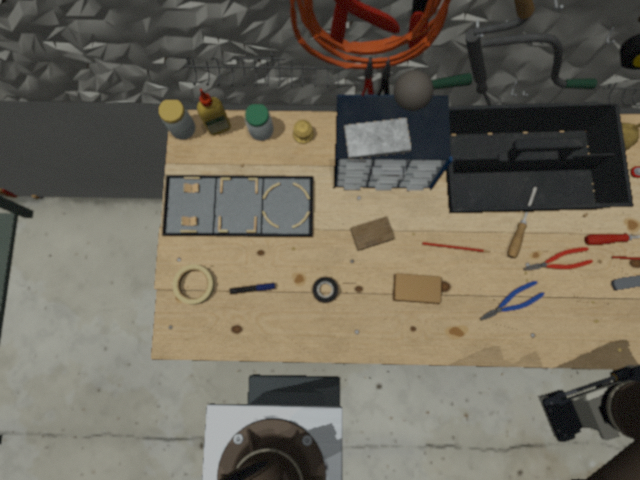

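The top view shows the tray at top left: pen cradle (190,205), oblong nest (238,205), round nest (287,205). Masking tape is at (194,285), the marker at (253,288), black tape at (325,290), the cork block at (417,288), the offcut at (373,233) and the pencil at (455,247).

Run:
```python
from h import *
z=np.load("top1.npz"); im,d,K,D,T=[z[k] for k in("im","d","K","D","T")]
P=cloud(d,K,D,T)
print("table z",np.median(P[300:340,200:500,2]))
def seg(n,u0,v0,u1,v1,zl,zh):
    Q=P[v0:v1,u0:u1].reshape(-1,3); Q=Q[(Q[:,2]>zl)&(Q[:,2]<zh)]
    (c,sz,a)=cv2.minAreaRect((Q[:,:2]*1000).astype(np.float32)); print(n,len(Q),np.round(c),np.round(sz),round(a,1),"z",np.round(np.percentile(Q[:,2],[50,95]),4))
seg("tape",165,255,222,315,.012,.05)
seg("block",385,265,450,310,.015,.05)
seg("pen",224,275,285,300,.007,.05)
seg("black",305,270,345,308,.009,.05)
seg("offcut",345,210,400,255,.009,.05)
seg("pencil",418,235,492,257,.004,.05)
seg("tray",155,168,320,242,.009,.05)
for n,uv in dict(cr=(190,205),ob=(238,205),rn=(287,205),c1=(165,178),c2=(312,177),c3=(313,234),c4=(163,234)).items(): print(n,at_z([uv],.012,K,D,T).round(4))
save("top1z.png",cv2.resize(im[165:315,150:350],(800,600),interpolation=cv2.INTER_CUBIC))
```

```text
table z -0.00038577145958218484
tape 656 [429. 207.] [95. 94.] 44.3 z [0.0233 0.0277]
block 1264 [ 429. -336.] [111.  65.] 86.7 z [0.0275 0.0312]
pen 323 [428.  58.] [ 29. 127.] 9.3 z [0.0151 0.0203]
black 420 [ 422. -115.] [61. 61.] 1.1 z [0.0182 0.0226]
offcut 941 [ 564. -228.] [61. 95.] 18.3 z [0.0182 0.022 ]
pencil 194 [ 536. -432.] [175.  46.] 89.9 z [0.0067 0.0112]
tray 5996 [630. 108.] [160. 378.] 0.2 z [0.0116 0.018 ]
cr [[0.6288 0.2294 0.012 ]]
ob [[0.6308 0.1085 0.012 ]]
rn [[ 0.6327 -0.0147  0.012 ]]
c1 [[0.6987 0.2979 0.012 ]]
c2 [[ 0.7071 -0.0759  0.012 ]]
c3 [[ 0.5594 -0.0816  0.012 ]]
c4 [[0.5532 0.2915 0.012 ]]
```

View pics/top1z.png

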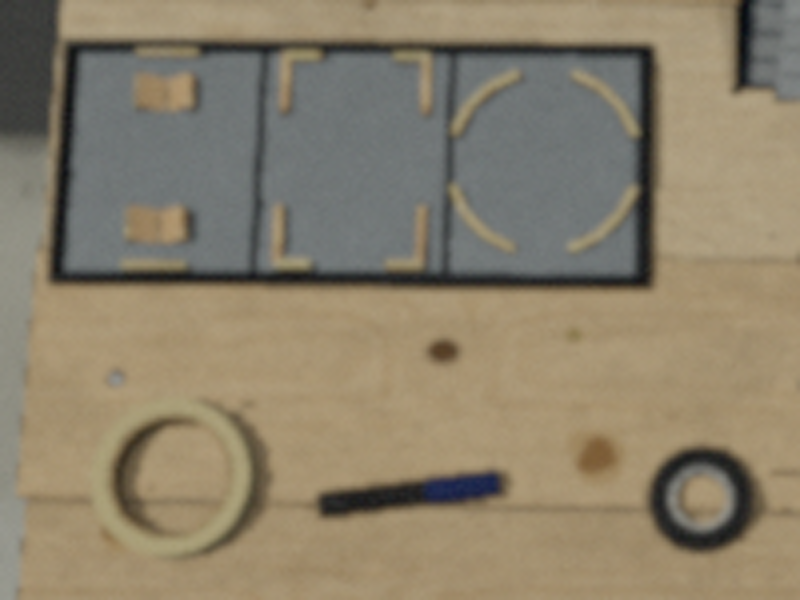

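```bash
cat >> h.py <<'E'
def yaw(s):
    M=Rn.from_rotvec(s["ee_rot"]).as_matrix(); return np.degrees(np.arctan2(M[1,2],M[0,2]))
def rep():
    s=arm.observe(); print("t",round(s["clock"],2),"p",s["position"].round(4),"jawyaw",round(yaw(s),1),"j",s["joints"].round(2),"w",round(s["width"]*92,1),"F",s["force"].round(1))
E
python3 - <<'E'
from h import *
rep(); print(Rn.from_rotvec(arm.observe()["ee_rot"]).as_matrix().round(3))
z=np.load("top1.npz"); im,d,K,D,T=[z[k] for k in("im","d","K","D","T")]
o=np.array([150,165]); e=at_z([o+np.array([320,505])/4,o+np.array([503,481])/4],.0085,K,D,T); print(e, e.mean(0), np.linalg.norm(e[1]-e[0]))
E
```

```text
t 0.05 p [ 0.2081 -0.5888  0.226 ] jawyaw -70.5 j [ 1.13  0.44  0.02  1.57 -0.01  1.13 -0.08] w 91.9 F [-1.  -0.8  0.2]
[[-0.943 -0.001  0.333]
 [-0.333  0.001 -0.943]
 [ 0.    -1.    -0.001]]
[[0.41418648 0.11763517 0.0085    ]
 [0.43080085 0.00661999 0.0085    ]] [0.42249367 0.06212758 0.0085    ] 0.11225153341804892
```

carry_out:
  steps: [1,0.8,0.9,0,0.75,1,0.8,0.9,0,0.75,1,0.8,0.9,0,0.75,1,0.8,0.9,0,0.75,1,0.8,0.9,0,0.75]

```text
clock: 0.55
position: [0.2886, -0.4985, 0.2264]
ee_rot: [-0.836, 1.663, -1.661]
force: [-0.2, -0.3, -0.2]
width: 1.0
```

carry_out:
  steps: [1,0.8,0.9,-0.1,0.75,1,0.8,0.9,-0.1,0.75,1,0.8,0.9,-0.1,0.75,1,0.8,0.9,-0.1,0.75,1,0.8,0.9,-0.1,0.75]

```text
clock: 1.05
position: [0.368, -0.4093, 0.2163]
ee_rot: [-1.183, 1.25, -1.249]
force: [0.0, -1.5, -0.4]
width: 0.996
```

carry_out:
  steps: [1,0.6,0.73,-0.3,0,1,0.6,0.73,-0.3,0,1,0.6,0.73,-0.3,0,1,0.6,0.73,-0.3,0,1,0.6,0.73,-0.3,0]

```text
clock: 1.55
position: [0.4272, -0.3381, 0.1867]
ee_rot: [-1.182, 1.253, -1.253]
force: [-0.0, -0.2, -0.2]
width: 0.998
```

Run:
```python
from h import *
rep(); im,d,K,D,T,s=snap("wrist"); save("w1.png",im)
P=cloud(d,K,D,T)
m=(P[...,2]>.018)&(P[...,2]<.034)&(d>0)&(abs(P[...,0]-.429)<.09)&(abs(P[...,1]+.336)<.09)
c,sz,a=cv2.minAreaRect((P[m][:,:2]*1000).astype(np.float32)); print(c,sz,a,np.median(P[m][:,2]))
```

```text
t 1.55 p [ 0.4272 -0.3381  0.1867] jawyaw -3.4 j [ 0.82  0.37 -0.33  1.8   0.14  0.99  0.37] w 91.8 F [-0.  -0.2 -0.2]
(430.643310546875, -336.3722839355469) (109.25128173828125, 65.6968994140625) 86.5516128540039 0.0281208813638969
```

View pics/w1.png

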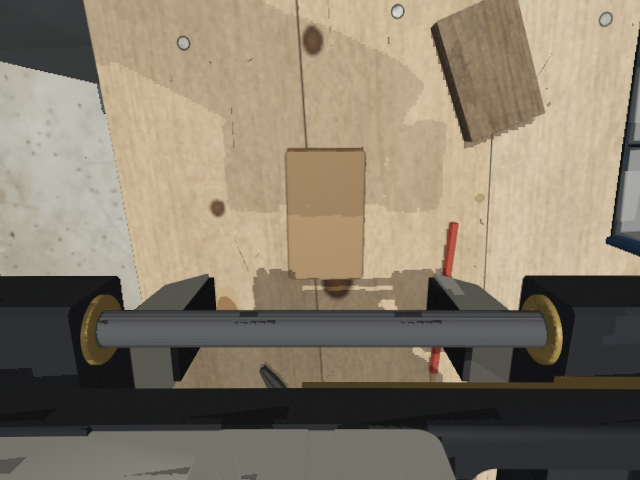

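Wrist view: the block (287–365, 148–278) is between the open fingers' lines, with the pencil (≈450,250) and offcut clear. Descend and grip.

carry_out:
  steps: [1,0.03,0.02,-0.4,0,1,0.03,0.02,-0.7,0,1,0.03,0.02,-1,0,1,0.03,0.02,-1,0]

```text
clock: 2.0
position: [0.4281, -0.3345, 0.0837]
ee_rot: [-1.184, 1.256, -1.247]
force: [-0.8, -0.2, 0.8]
width: 1.001
```

carry_out:
  steps: [1,0,0,-0.3,0,1,0,0,-0.6,0,1,0,0,-0.82,0,1,0,0,-0.82,0,1,0,0,-0.82,0,0.4,0,0,-0.82,0,0.4,0,0,-0.82,0,0.4,0,0,-0.82,0,0.4,0,0,-0.82,0,0.4,0,0,-0.82,0,0.4,0,0,-0.82,0]
  grip_force: 25

```text
clock: 3.1
position: [0.4315, -0.3345, 0.0054]
ee_rot: [-1.184, 1.248, -1.249]
force: [-0.9, 0.6, 6.6]
width: 0.716
```

carry_out:
  steps: [0.4,0,0,0,0,0.4,0,0,0.2,0,0.4,0,0,0.5,0,0.4,0,0,1,0,0.4,0,0,1,0]

```text
clock: 3.6
position: [0.4346, -0.336, 0.1104]
ee_rot: [-1.181, 1.24, -1.255]
force: [1.2, -0.1, -0.8]
width: 0.71
```

carry_out:
  steps: [0.4,0,0.5,0,-0.24,0.4,0,1,0,-0.475,0.4,0,1,0,-0.475,0.4,0,1,0,-0.475]

```text
clock: 4.0
position: [0.4315, -0.2328, 0.1048]
ee_rot: [-0.978, 1.514, -1.514]
force: [-0.8, -1.1, -0.5]
width: 0.714
```

carry_out:
  steps: [0.4,0,0.5,0,-0.24,0.4,0,1,0,-0.475,0.4,0,1,0,-0.475,0.4,0,1,0,-0.475]

```text
clock: 4.4
position: [0.4315, -0.1337, 0.1047]
ee_rot: [-0.721, 1.767, -1.767]
force: [0.3, -0.8, 0.8]
width: 0.709
```

carry_out:
  steps: [0.4,0,0.5,0,-0.24,0.4,0,1,0,-0.475,0.4,0,1,0,-0.475,0.4,0,1,0,-0.475]

```text
clock: 4.8
position: [0.432, -0.034, 0.1047]
ee_rot: [-0.407, 2.0, -2.001]
force: [0.2, -0.5, -0.7]
width: 0.714
```

carry_out:
  steps: [0.4,0.4,0.5,0,-0.24,0.4,1,1,0,-0.475,0.4,1,1,0,-0.475,0.4,1,1,0,-0.475,0.4,1,1,0,-0.475]

```text
clock: 5.3
position: [0.5323, 0.0636, 0.1041]
ee_rot: [-0.033, 2.206, -2.208]
force: [-0.7, 0.2, -0.7]
width: 0.713
```

carry_out:
  steps: [0.4,0.5,0.44,0,0,0.4,0.97,0.44,0,0,0.4,0.97,0.44,0,0,0.4,0.97,0.44,0,0,0.4,0.97,0.44,0,0]

```text
clock: 5.8
position: [0.6271, 0.1068, 0.1041]
ee_rot: [-0.03, 2.208, -2.212]
force: [-0.6, -0.8, -0.1]
width: 0.709
```

Run:
```python
from h import *
rep(); im,d,K,D,T,s=snap("wrist"); save("w2.png",im); np.savez("w2.npz",im=im,d=d,K=K,D=D,T=T)
```

```text
t 5.8 p [0.6271 0.1068 0.1041] jawyaw -88.6 j [-0.22  0.57 -0.05  1.67  0.04  0.9  -1.83] w 65.2 F [-0.6 -0.8 -0.1]
```

View pics/w2.png

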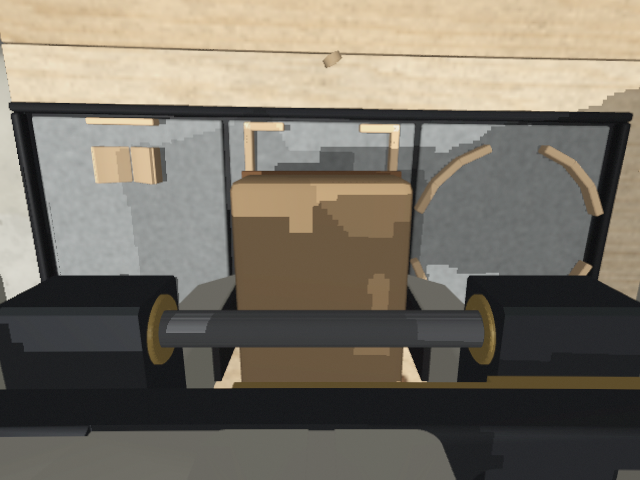

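Run:
```python
from h import *
z=np.load("w2.npz"); im,d,K,D,T=[z[k] for k in("im","d","K","D","T")]
print(at_z([(245,124),(399,125)],.018,K,D,T).round(4))
print("rim corners",at_z([(12,104),(630,115)],.014,K,D,T).round(4), with_d([(245,127),(396,128),(150,122)],d,K,D,T).round(4))
print("saddle, arcs",at_z([(93,148),(163,148)],.021,K,D,T).round(4),at_z([(491,147),(542,148)],.018,K,D,T).round(4))
print("block top corners",at_z([(234,185),(411,185)],.128,K,D,T).round(4),with_d([(240,190),(405,190)],d,K,D,T).round(4))
```

```text
[[0.7007 0.1536 0.018 ]
 [0.7023 0.0616 0.018 ]]
rim corners [[ 0.7083  0.2923  0.014 ]
 [ 0.711  -0.0771  0.014 ]] [[0.6989 0.1537 0.018 ]
 [0.7005 0.0631 0.0176]
 [0.7003 0.2099 0.0183]]
saddle, arcs [[0.6844 0.244  0.021 ]
 [0.6855 0.2024 0.021 ]] [[ 0.6907  0.0049  0.018 ]
 [ 0.6908 -0.0258  0.018 ]]
block top corners [[0.6783 0.1375 0.128 ]
 [0.6797 0.0771 0.128 ]] [[0.6763 0.136  0.1254]
 [0.6777 0.0785 0.1259]]
```

carry_out:
  steps: [0.4,0.07,0,-0.2,0,0.4,0.07,0,-0.4,0,0.4,0.07,0,-0.6,0,0.4,0.07,0,-0.7,0,0.4,0.07,0,-0.8,0,0.4,0.07,0,-0.88,0,0.4,0.07,0,-0.88,0,0.4,0.07,0,-0.88,0]

```text
clock: 6.65
position: [0.6355, 0.1097, 0.0172]
ee_rot: [-0.028, 2.208, -2.208]
force: [-0.5, -0.0, 0.2]
width: 0.711
```

carry_out:
  steps: [0.4,0,-0.01,-0.02,0,0.4,0,-0.01,-0.02,0,0.82,0,-0.01,-0.02,0,0.82,0,-0.01,-0.02,0,0.82,0,-0.01,-0.02,0,0.82,0,-0.01,-0.02,0,0.82,0,-0.01,0.3,0,0.82,0,-0.01,0.6,0,0.82,0,-0.01,1,0,0.82,0,-0.01,1,0]

```text
clock: 7.65
position: [0.6387, 0.1095, 0.1224]
ee_rot: [-0.018, 2.207, -2.202]
force: [0.6, -0.8, 1.3]
width: 0.821
```

carry_out:
  steps: [0.6,-1,-0.2,0.4,0.5,0.6,-1,-0.2,0.4,0.9,0.6,-1,-0.2,0.4,1,0.6,-1,-0.2,0.4,1,0.6,-1,-0.2,0.4,1,0.6,-1,-0.2,0.4,1]

```text
clock: 8.25
position: [0.5351, 0.0885, 0.1567]
ee_rot: [-0.752, 1.739, -1.74]
force: [-0.8, -0.1, 0.5]
width: 0.599
```

carry_out:
  steps: [0.6,-1,-0.26,0.3,0.5,0.6,-1,-0.26,0.3,0.9,0.6,-1,-0.26,0.3,1,0.6,-1,-0.26,0.3,1,0.6,-1,-0.26,0.3,1,0.6,-1,-0.26,0.3,1]

```text
clock: 8.85
position: [0.4351, 0.0625, 0.1868]
ee_rot: [-1.223, 1.186, -1.187]
force: [-1.0, -1.1, -0.4]
width: 0.602
```

Run:
```python
from h import *
rep(); im,d,K,D,T,s=snap("wrist"); save("w3.png",im); np.savez("w3.npz",im=im,d=d,K=K,D=D,T=T)
im,d,K,D,T,s=snap("top"); P=cloud(d,K,D,T); np.savez("top2.npz",im=im,d=d,K=K,D=D,T=T)
m=(P[...,2]>.028)&(P[...,2]<.05)&(abs(P[...,0]-.631)<.09)&(abs(P[...,1]-.108)<.06)
c,sz,a=cv2.minAreaRect((P[m][:,:2]*1000).astype(np.float32)); print(c,sz,a,np.median(P[m][:,2]))
```

```text
t 8.85 p [0.4351 0.0625 0.1868] jawyaw 1.8 j [ 0.11  0.21 -0.43  2.03  0.11  0.92 -0.35] w 55.4 F [-1.  -1.1 -0.4]
(639.7734985351562, 111.03280639648438) (95.82300567626953, 65.5994873046875) 1.6926231384277344 0.03800174201853168
```

View pics/w3.png

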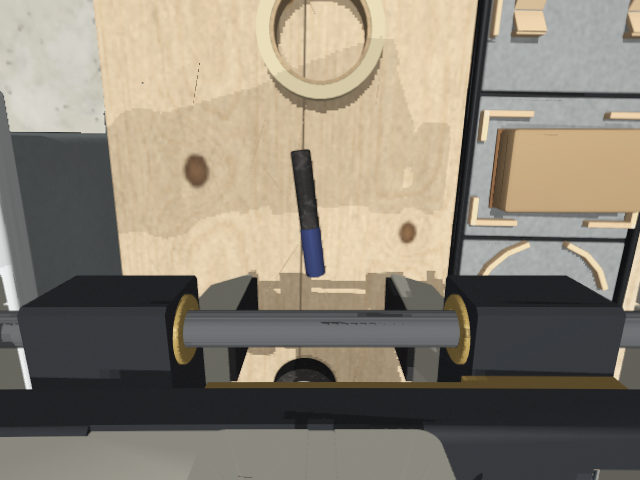

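The block lies flat inside its four stops (493–640, 128–212); pen runs from (301,152) to (315,275), tape at (320,35).

Run:
```python
from h import *
z=np.load("w3.npz"); im,d,K,D,T=[z[k] for k in("im","d","K","D","T")]
e=at_z([(301,152),(315,275)],.0105,K,D,T); print("pen",e.round(4),e.mean(0).round(4),np.linalg.norm(e[1]-e[0]),np.degrees(np.arctan2(*(e[0]-e[1])[[1,0]])))
P=cloud(d,K,D,T)
m=(P[...,2]>.012)&(P[...,2]<.03)&(abs(P[...,0]-.425)<.03)&(abs(P[...,1]-.06)<.065)&(d>0)
c,sz,a=cv2.minAreaRect((P[m][:,:2]*1000).astype(np.float32)); print("pen cloud",c,sz,a)
print("block near top edge",at_z([(506,129),(503,210)],.038,K,D,T).round(4),"stops",at_z([(484,112),(472,225)],.018,K,D,T).round(4))
z=np.load("top2.npz"); save("top2z.png",cv2.resize(z["im"][165:315,150:350],(800,600),interpolation=cv2.INTER_CUBIC))
```

```text
pen [[0.4171 0.1164 0.0105]
 [0.4316 0.008  0.0105]] [0.4244 0.0622 0.0105] 0.10939394060483264 97.63116615004478
pen cloud (423.45294189453125, 63.162906646728516) (16.82505989074707, 110.92081451416016) 8.024751663208008
block near top edge [[0.5724 0.1389 0.038 ]
 [0.5795 0.0772 0.038 ]] stops [[0.5622 0.1519 0.018 ]
 [0.5646 0.0601 0.018 ]]
```

carry_out:
  steps: [0.6,-0.11,0,-0.4,0.14,0.6,-0.11,0,-0.7,0.14,0.6,-0.11,0,-1,0.14,0.6,-0.11,0,-1,0.14]

```text
clock: 9.35
position: [0.4219, 0.0621, 0.0841]
ee_rot: [-1.274, 1.114, -1.107]
force: [-0.1, 0.3, 0.4]
width: 0.601
```

carry_out:
  steps: [0.6,0,0,-0.3,0,0.6,0,0,-0.6,0,0.6,0,0,-0.8,0,0.6,0,0,-0.83,0,0.6,0,0,-0.83,0,0,0,0,-0.83,0,0,0,0,-0.83,0,0,0,0,-0.83,0,0,0,0,-0.83,0,0,0,0,-0.83,0,0,0,0,-0.83,0,0,0,0,-0.83,0]
  grip_force: 15

```text
clock: 10.55
position: [0.4244, 0.0627, 0.0038]
ee_rot: [-1.27, 1.109, -1.109]
force: [-0.6, -0.7, 3.3]
width: 0.178
```

```bash
python3 -c "
from h import *
rep()"
```

```text
t 10.55 p [0.4244 0.0627 0.0038] jawyaw 7.8 j [-0.02  0.5  -0.32  2.24  0.36  0.45 -0.49] w 16.3 F [-0.6 -0.7  3.3]
```

carry_out:
  steps: [0,0,0,0.2,0,0,0,0,0.6,0,0,0,0,1,0,0,0,0,1,0]

```text
clock: 10.95
position: [0.4269, 0.0636, 0.1077]
ee_rot: [-1.265, 1.104, -1.112]
force: [1.3, -0.2, -1.0]
width: 0.177
```

carry_out:
  steps: [0,0.3,0.3,0,0.18,0,0.6,0.6,0,0.36,0,1,0.82,0,0.55,0,1,0.82,0,0.74,0,1,0.82,0,0.925,0,1,0.82,0,0.925]

```text
clock: 11.55
position: [0.5238, 0.1446, 0.1026]
ee_rot: [-1.5, 0.554, -0.551]
force: [-0.2, 0.3, 0.1]
width: 0.181
```

carry_out:
  steps: [0,0.3,0.3,0,0.18,0,0.6,0.6,0,0.36,0,1,0.82,0,0.55,0,1,0.82,0,0.74,0,1,0.82,0,0.925,0,1,0.82,0,0.925,0,1,0.82,0,0.925]

```text
clock: 12.25
position: [0.6239, 0.2264, 0.1032]
ee_rot: [-1.571, -0.008, 0.009]
force: [-0.8, 0.0, 0.4]
width: 0.183
```

Run:
```python
from h import *
rep(); im,d,K,D,T,s=snap("wrist"); save("w4.png",im); np.savez("w4.npz",im=im,d=d,K=K,D=D,T=T)
```

```text
t 12.25 p [0.6239 0.2264 0.1032] jawyaw 90.6 j [ 0.02  0.73 -0.73  1.56  0.53  1.06  0.73] w 16.9 F [-0.8  0.   0.4]
```

View pics/w4.png

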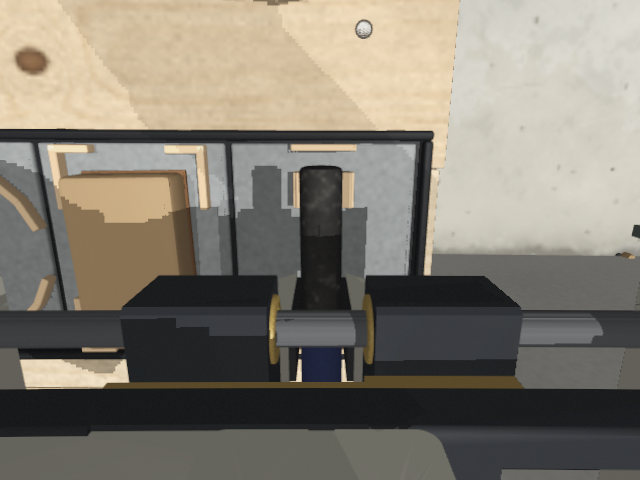

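Run:
```python
from h import *
z=np.load("w4.npz"); im,d,K,D,T=[z[k] for k in("im","d","K","D","T")]
print("stop",at_z([(290,146),(356,146),(290,151),(356,151)],.025,K,D,T).round(4), with_d([(300,148),(345,148)],d,K,D,T).round(4))
print("saddle",with_d([(295,185),(349,185),(346,185)],d,K,D,T).round(4))
print("pen end",at_z([(303,170),(340,170)],.108,K,D,T).round(4), with_d([(321,171)],d,K,D,T).round(4),"rim",at_z([(433,133)],.014,K,D,T).round(4))
```

```text
stop [[0.562  0.2072 0.025 ]
 [0.5616 0.246  0.025 ]
 [0.5649 0.2072 0.025 ]
 [0.5645 0.2461 0.025 ]] [[0.5633 0.2127 0.0188]
 [0.5631 0.24   0.0178]]
saddle [[0.5853 0.2097 0.0214]
 [0.5849 0.2428 0.0216]
 [0.5853 0.2411 0.0191]]
pen end [[0.5688 0.2185 0.108 ]
 [0.5687 0.2328 0.108 ]] [[0.5684 0.2254 0.1162]] rim [[0.5538 0.2935 0.014 ]]
```

carry_out:
  steps: [0,0.06,0,-0.2,0,0,0.06,0,-0.4,0,0,0.06,0,-0.6,0,0,0.06,0,-0.7,0,0,0.06,0,-0.8,0,0,0.06,0,-0.86,0,0,0.06,0,-0.86,0,0,0.06,0,-0.86,0]

```text
clock: 13.1
position: [0.6306, 0.2269, 0.0182]
ee_rot: [-1.57, -0.014, 0.013]
force: [0.5, 0.5, 0.2]
width: 0.183
```

carry_out:
  steps: [0,0,0,-0.02,0,0,0,0,-0.02,0,0.4,0,0,-0.02,0,0.4,0,0,-0.02,0,0.4,0,0,-0.02,0,0.4,0,0,-0.02,0,0.4,0,0,0.3,0,0.4,0,0,0.6,0,0.4,0,0,1,0,0.4,0,0,1,0]

```text
clock: 14.1
position: [0.6327, 0.2289, 0.1236]
ee_rot: [-1.567, -0.02, 0.008]
force: [0.5, 0.3, 0.1]
width: 0.399
```

carry_out:
  steps: [0.5,-1,0.1,0.4,0,0.5,-1,0.1,0.4,0,0.5,-1,0.1,0.4,0,0.5,-1,0.1,0.4,0]

```text
clock: 14.5
position: [0.5294, 0.2372, 0.1587]
ee_rot: [-1.571, -0.017, 0.014]
force: [1.2, -0.2, -0.2]
width: 0.502
```

carry_out:
  steps: [0.5,-1,0.1,0.2,0,0.5,-1,0.1,0.2,0,0.5,-1,0.1,0.2,0,0.5,-1,0.1,0.2,0,0.5,-1,0.1,0.2,0]

```text
clock: 15.0
position: [0.4322, 0.2461, 0.1773]
ee_rot: [-1.571, -0.013, 0.012]
force: [0.6, -0.2, -0.9]
width: 0.498
```

Run:
```python
from h import *
rep(); im,d,K,D,T,s=snap("wrist"); save("w5.png",im); np.savez("w5.npz",im=im,d=d,K=K,D=D,T=T)
P=cloud(d,K,D,T); m=(P[...,2]>.015)&(P[...,2]<.034)&(np.hypot(P[...,0]-.429,P[...,1]-.207)<.07)&(d>0)
Q=P[m]; print(Q.min(0),Q.max(0),len(Q))
pts=(Q[Q[:,2]>.021][:,:2]); A=np.c_[2*pts,np.ones(len(pts))]; c=np.linalg.lstsq(A,(pts**2).sum(1),rcond=None)[0]; print("tape circle",c[:2],np.sqrt(c[2]+c[0]**2+c[1]**2))
im,d,K,D,T,s=snap("top"); save("top3z.png",cv2.resize(im[165:315,150:350],(800,600),interpolation=cv2.INTER_CUBIC)); P=cloud(d,K,D,T)
m=(P[...,2]>.0225)&(P[...,2]<.045)&(abs(P[...,0]-.631)<.075)&(abs(P[...,1]-.227)<.04)
if m.sum()>5: print("pen",cv2.minAreaRect((P[m][:,:2]*1000).astype(np.float32)),np.median(P[m][:,2]))
```

```text
t 15.0 p [0.4322 0.2461 0.1773] jawyaw 90.9 j [ 0.04  0.42 -0.87  1.89  0.38  1.01  0.59] w 45.8 F [ 0.6 -0.2 -0.9]
[0.38293838 0.15771734 0.01500675] [0.47879727 0.25323626 0.02616101] 5458
tape circle [0.43061679 0.20578493] 0.041789774821455496
pen ((627.7887573242188, 228.05270385742188), (136.97042846679688, 36.54697036743164), 0.6296361684799194) 0.027706763216898134
```

View pics/w5.png

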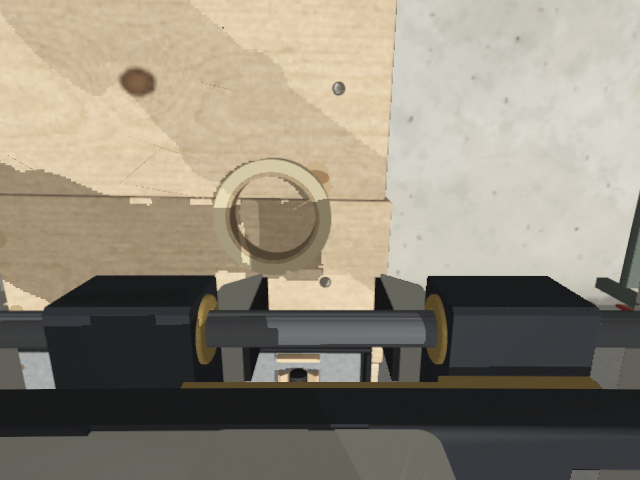

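View pics/top3z.png

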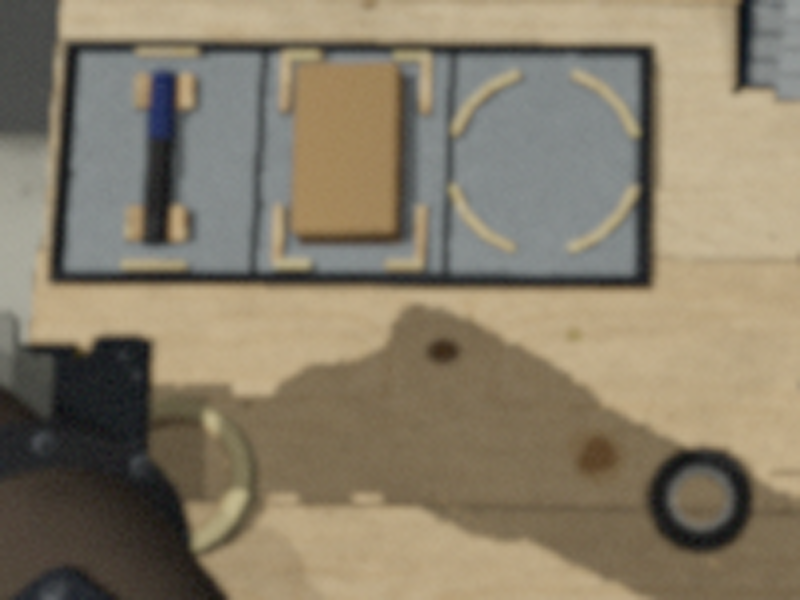

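Pen and block are seated (pen at (160,155) across both saddles, block within its stops at (348,150)); the tape is at (272,210) in the wrist view. Pinch its +y wall.

carry_out:
  steps: [0.5,-0.015,0.01,-0.4,0,0.5,-0.015,0.01,-0.7,0,0.5,-0.015,0.01,-1,0,0.5,-0.015,0.01,-1,0]

```text
clock: 15.5
position: [0.4277, 0.2459, 0.0742]
ee_rot: [-1.574, -0.009, 0.018]
force: [-0.5, 0.3, -0.0]
width: 0.503
```

carry_out:
  steps: [0.5,0,0,-0.3,0,0.5,0,0,-0.5,0,0.5,0,0,-0.7,0,0.5,0,0,-0.73,0,0.5,0,0,-0.73,0,0,0,0,-0.73,0,0,0,0,-0.73,0,0,0,0,-0.73,0,0,0,0,-0.73,0,0,0,0,-0.73,0,0,0,0,-0.73,0]
  grip_force: 30

```text
clock: 16.6
position: [0.429, 0.2477, 0.005]
ee_rot: [-1.571, -0.014, 0.014]
force: [-0.9, -0.3, 4.8]
width: 0.123
```

carry_out:
  steps: [0,0,0,0,0,0,0,0,0.2,0,0,0,0,0.6,0,0,0,0,1,0,0,0,0,1,0]

```text
clock: 17.1
position: [0.4306, 0.2499, 0.109]
ee_rot: [-1.567, -0.018, 0.01]
force: [0.9, 1.0, -0.5]
width: 0.121
```

carry_out:
  steps: [0,0.3,-0.4,0,0,0,0.67,-0.73,0,0,0,0.67,-0.73,0,0,0,0.67,-0.73,0,0]

```text
clock: 17.5
position: [0.496, 0.1734, 0.1038]
ee_rot: [-1.571, -0.01, 0.012]
force: [-0.8, 1.1, -0.2]
width: 0.118
```

carry_out:
  steps: [0,0.3,-0.4,0,0,0,0.67,-0.73,0,0,0,0.67,-0.73,0,0,0,0.67,-0.73,0,0]

```text
clock: 17.9
position: [0.5623, 0.1021, 0.104]
ee_rot: [-1.57, -0.012, 0.014]
force: [0.1, 0.8, -2.0]
width: 0.122
```

carry_out:
  steps: [0,0.3,-0.4,0,0,0,0.67,-0.73,0,0,0,0.67,-0.73,0,0,0,0.67,-0.73,0,0,0,0.67,-0.73,0,0]

```text
clock: 18.4
position: [0.6283, 0.0318, 0.1047]
ee_rot: [-1.569, -0.016, 0.018]
force: [0.6, 0.1, -1.1]
width: 0.12
```

Run:
```python
from h import *
rep(); im,d,K,D,T,s=snap("wrist"); save("w6.png",im); np.savez("w6.npz",im=im,d=d,K=K,D=D,T=T)
```

```text
t 18.4 p [0.6283 0.0318 0.1047] jawyaw 91.2 j [ 0.34  0.68 -0.75  1.65  0.52  1.02  1.02] w 11.1 F [ 0.6  0.1 -1.1]
```

View pics/w6.png

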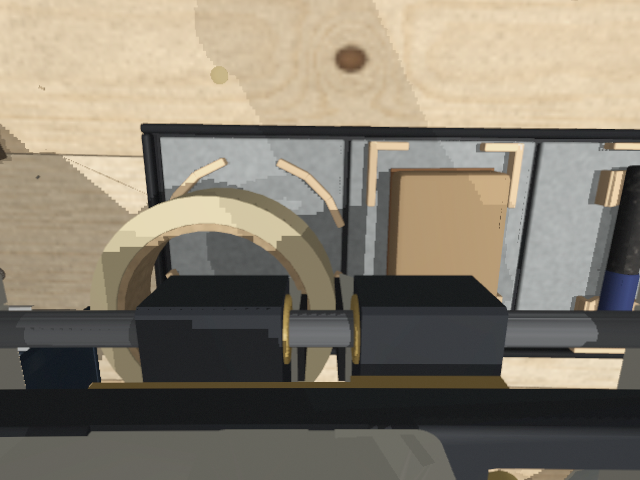

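Run:
```python
from h import *
z=np.load("w6.npz"); im,d,K,D,T=[z[k] for k in("im","d","K","D","T")]
P=cloud(d,K,D,T)
m=(P[...,2]>.095)&(P[...,2]<.15)&(np.hypot(P[...,0]-.63,P[...,1]+.012)<.07)&(d>0); m[270:]=0; m[:,300:]=0
Q=P[m]; top=Q[Q[:,2]>np.percentile(Q[:,2],40)]
A=np.c_[top[:,:2],np.ones(len(top))]; print("plane",np.linalg.lstsq(A,top[:,2],rcond=None)[0], len(top))
print(at_z([(225,161),(277,161),(343,224),(148,126)],.018,K,D,T).round(4))
# outer edge of tape top by eye
e=at_z([(105,252),(150,210),(215,194),(280,209),(322,250)],.127,K,D,T)[:,:2]
A=np.c_[2*e,np.ones(5)]; c=np.linalg.lstsq(A,(e**2).sum(1),rcond=None)[0]; print("outer",c[:2],np.sqrt(c[2]+c[:2]@c[:2]),e.round(4))
m=(P[...,2]>.0155)&(P[...,2]<.022)&(np.hypot(P[...,0]-.632,P[...,1]+.013)<.065)&(np.hypot(P[...,0]-.632,P[...,1]+.013)>.05)&(d>0)
p=P[m][:,:2]; A=np.c_[2*p,np.ones(len(p))]; c=np.linalg.lstsq(A,(p**2).sum(1),rcond=None)[0]; print("nest",c[:2],np.sqrt(c[2]+c[:2]@c[:2]),len(p))
```

```text
plane [-0.00343033  0.00982449  0.12488677] 5614
[[ 0.5767 -0.0285  0.018 ]
 [ 0.576   0.0034  0.018 ]
 [ 0.6148  0.0454  0.018 ]
 [ 0.5571 -0.0736  0.018 ]]
outer [ 0.62752534 -0.00674513] 0.04703846411689138 [[ 0.6025 -0.047 ]
 [ 0.5868 -0.0295]
 [ 0.5807 -0.0065]
 [ 0.5855  0.016 ]
 [ 0.6002  0.0311]]
nest [ 0.63308545 -0.01273423] 0.058284047926187625 1306
```

carry_out:
  steps: [0,0.035,-0.04,-0.2,0,0,0.035,-0.04,-0.4,0,0,0.035,-0.04,-0.6,0,0,0.035,-0.04,-0.7,0,0,0.035,-0.04,-0.8,0,0,0.035,-0.04,-0.88,0,0,0.035,-0.04,-0.88,0,0,0.035,-0.04,-0.88,0]

```text
clock: 19.25
position: [0.6335, 0.0249, 0.0171]
ee_rot: [-1.571, -0.014, 0.014]
force: [0.3, -0.2, 0.1]
width: 0.118
```

carry_out:
  steps: [0,-0.01,0.025,-0.02,0,0,-0.01,0.025,-0.02,0,0,-0.01,0.025,-0.02,0,0.28,-0.01,0.025,-0.02,0,0.28,-0.01,0.025,-0.02,0,0.28,-0.01,0.025,-0.02,0,0.28,-0.01,0.025,-0.02,0,0.28,-0.01,0.025,0.2,0,0.28,-0.01,0.025,0.5,0,0.28,-0.01,0.025,1,0,0.28,-0.01,0.025,1,0]

```text
clock: 20.35
position: [0.6358, 0.0289, 0.1232]
ee_rot: [-1.569, -0.021, 0.007]
force: [0.9, 0.4, -0.1]
width: 0.279
```

carry_out:
  steps: [0.28,-1,0,0.5,0,0.28,-1,0,0.5,0,0.28,-1,0,0.5,0,0.28,-1,0,0.5,0]

```text
clock: 20.75
position: [0.5316, 0.0271, 0.1679]
ee_rot: [-1.572, -0.016, 0.013]
force: [0.4, 0.1, 0.2]
width: 0.282
```

carry_out:
  steps: [0.28,-1,0,0.5,0,0.28,-1,0,0.5,0,0.28,-1,0,0.5,0,0.28,-1,0,0.5,0,0.28,-1,0,0.5,0]

```text
clock: 21.25
position: [0.4339, 0.0267, 0.2167]
ee_rot: [-1.57, -0.014, 0.012]
force: [0.1, 0.5, -0.5]
width: 0.278
```

Run:
```python
from h import *
rep(); im,d,K,D,T,s=snap("top"); save("top4z.png",cv2.resize(im[165:315,150:490],(800,353),interpolation=cv2.INTER_CUBIC)); P=cloud(d,K,D,T)
def seg(n,x,y,hx,hy,zl,zh):
    m=(P[...,2]>zl)&(P[...,2]<zh)&(abs(P[...,0]-x)<hx)&(abs(P[...,1]-y)<hy)&(d>0); Q=P[m]
    if len(Q)<9: return print(n,len(Q))
    c,sz,a=cv2.minAreaRect((Q[:,:2]*1000).astype(np.float32)); A=np.c_[Q[:,:2]-Q[:,:2].mean(0),np.ones(len(Q))]
    print(n,len(Q),np.round(c),np.round(sz),round(a,1),"z",np.median(Q[:,2]).round(4),"slope",np.linalg.lstsq(A,Q[:,2],rcond=None)[0][:2].round(3))
seg("tape",.632,-.013,.07,.07,.026,.045)
seg("block",.632,.107,.08,.058,.031,.05)
seg("pen",.631,.227,.06,.02,.0265,.045)
seg("black",.422,-.115,.05,.05,.009,.05)
seg("offcut",.564,-.228,.07,.07,.009,.05)
seg("pencil",.536,-.432,.05,.1,.004,.05)
```

```text
t 21.25 p [0.4339 0.0267 0.2167] jawyaw 90.9 j [ 0.63  0.26 -0.95  1.97  0.25  1.03  1.14] w 25.6 F [ 0.1  0.5 -0.5]
tape 600 [631. -13.] [96. 95.] 35.1 z 0.0332 slope [-0.  0.]
block 313 [657. 112.] [60. 66.] 0.1 z 0.0379 slope [-0.034  0.002]
pen 120 [647. 230.] [24. 72.] 79.1 z 0.0286 slope [-0.013  0.007]
black 418 [ 422. -115.] [61. 60.] 1.0 z 0.0184 slope [-0.   -0.01]
offcut 945 [ 564. -228.] [61. 95.] 18.3 z 0.0181 slope [0.006 0.004]
pencil 230 [ 535. -432.] [ 93. 199.] 0.8 z 0.0058 slope [-0.011  0.004]
```

View pics/top4z.png

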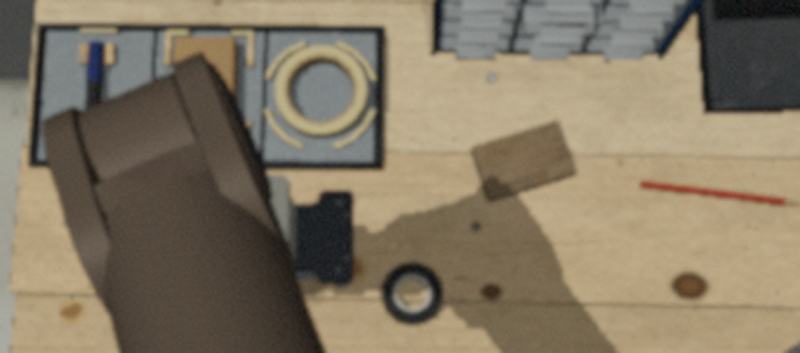

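The tape lies centred and flat in its nest (320,88), and the look-alikes are unmoved. I'll check the pen and block from the unobstructed top3z picture, then hand in.

Run:
```python
from h import *
z=np.load("top1.npz"); K,D,T=z["K"],z["D"],z["T"]; o=np.array([150,165])
e=at_z([o+np.array(p)/4 for p in((163,71),(155,243))],.0204,K,D,T); print("pen",e.mean(0),e[0]-e[1])
b=at_z([o+np.array(p)/4 for p in((295,62),(401,66),(396,241),(292,236))],.038,K,D,T); print("block",b.mean(0))
ok=np.linalg.norm(e.mean(0)[:2]-[.630,.227])<.011 and np.linalg.norm(b.mean(0)[:2]-[.632,.107])<.011
print(ok)
if ok: print(arm.sign_off())
```

```text
pen [0.62893551 0.22775085 0.0204    ] [0.11113011 0.00262204 0.        ]
block [0.62967335 0.10771898 0.038     ]
True
the job is handed in; nothing more can be done
None
```

I packed the cork block, the marker pen and the masking tape into their places in the tray and handed the job in at about 21 s of the 104 s allowed. The hand-in gives no verdict, so these are my own last measurements:

| Item | Distance from its place's centre | Height and lie |
|---|---|---|
| Masking tape | about 2 mm | flat, top at 33 mm (34 mm expected) |
| Sanding block | about 2.5 mm | top at 38 mm, as expected |
| Marker pen | about 1.5 mm | top at 28.6 mm (28.9 mm expected), about 1.4° to the world x axis, which the tray is within about 1° of |

- **Look-alikes:** the black tape, offcut and pencil measured within about 1 mm of where they started.
- **Weaker checks:** the arm blocked part of the block and the pen in the final picture. Their positions and the pen's angle come from a clear picture taken just before the tape was picked up. The final fits for those two covered only the visible part, and their centres came out off for that reason. I did not view the block and pen unobstructed after the tape was placed.

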